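# Mix a closed bottle by turning it upside down in a hand-cranked tumbler

### The job

Mix the bottle that stands in the cup of the hand-cranked tumbler: swing the keeper arm fully over its cap, crank the cup half a turn over the top so that the bottle is right upside down, and keep it there for two seconds. Then crank it back fully upright, swing the keeper arm well clear, lift the bottle out and stand it gently and upright, wholly on the round mat, leaving the other bottle and the vials where they are.

Things in the scene. Friction and masses are not known exactly. Their poses are not given: they have to be found in the camera images.
- tumbler: grey steel base plate 120 x 170 x 10 mm, fixed to the bench, with two upright bearing plates (y = -67 and +67 mm, up to 122 mm high). Origin: centre of its underside on the bench. Its y axis is parallel to the cup's turning axis, which runs 100 mm above the origin; the crank is on its -y side, the keeper arm's pivot post on its +y side; its z is up
- cradle (a joint): turn of the aluminium cup (70 mm outside diameter, 63 mm inside; rim level with the axis, inner floor 50 mm below it) with crank and keeper arm about the tumbler's y axis, in rad: 0 = upright with the crank handle level on the -x side (at the start); grows as the handle goes up over the top and down to the +x side; 3.14 = upside down. Stops at 0 and 3.14; friction (0.12 N m, about 3 N at the handle) keeps it where it is left
- cup_mid (a point): point on the turning axis in the middle of the cup, 100 mm above the bench; the centre of the bottle lies here while it sits in the cup. Its z axis points out of the cup's mouth and turns with it
- crank_grip (a point): middle of the crank's handle, a black free-spinning sleeve 15 mm in diameter and 44 mm long, parallel to the tumbler's y axis, 45 mm from the turning axis and 110 mm to the -y side of cup_mid; it can be held from above all through the half turn
- keeper (a joint): swing of the flat steel keeper arm about its post (45 mm to the +y side of cup_mid, parallel to the cup's z axis), in rad: 0 = over the middle of the cap (stop), 1.57 = pointing to the tumbler's +x side, 1.9 = stop; between 1.2 and 1.9 at the start. Light friction (0.02 N m, about 0.4 N at the knob) keeps it where it is left. The arm's underside passes 2 mm above the cap; it is 14 mm wide and 6 mm thick
- keeper_knob (a point): the upright round black knob on the keeper arm, 12 mm in diameter, standing 20 mm above the arm, 50 mm from the arm's pivot; the point is half-way up the knob (10 mm below its top)
- bottle_mid (a point): centre, half-way up, of the smaller closed screw-cap bottle, 100 mm high, 0.1 to 0.2 kg: body 57 mm in diameter up to 82 mm, cap 38 mm in diameter from 82 to 100 mm above its foot. It starts loose in the cup, upright. Its z axis runs from foot to cap
- mat_top (a point): centre of the top of the round black rubber mat, 120 mm in diameter, fixed flat on the bench; its surface is 3 mm above the bench
- bottle: the same smaller bottle; origin at the centre of its foot
- big_bottle_mid (a point): centre of the larger screw-cap bottle (70 mm in diameter, 128 mm high), a bystander on the bench
- vial_a_mid (a point): centre of a small vial with black cap (28 mm in diameter, 59 mm high), a bystander
- vial_b_mid (a point): centre of a second such vial, a bystander
There are look-alikes about, which are no part of the job. What is shaped like the bottle but pink is not meant.

How it is judged:
By the outcome, as a careful person would: the job done as asked, in the order asked, and still so for the second after the job is handed in, with the robot touching nothing.
It also fails if it takes over 69 s, if anything falls off the work surface, if the arm or the gripper's body presses on something with over 40 N, if the wrist force passes 120 N, or if a joint passes its speed limit or range.

### The arm

A 6-joint arm with a two-finger parallel gripper is mounted at the origin on the work surface; the furniture and walls round the work are solid. World frame = base frame: x ahead of the robot, y to its left, z up, the work surface at z = 0. Lengths are in m, angles in rad, forces in N, time in s.
With the tool pointing down it reaches from about 0.3 to 0.775 m from the base axis. Payload 14.6 kg.
Tool frame: the origin (TCP) lies at the very end of the fingers, on their centre line; the grasp point (between the pads) lies 19 mm behind it; y points along the fingers, x is the direction in which the jaws open and shut, and the axes are right-handed (so a half turn about y gives the same grasp; the last joint's range is limited). The gripper opens to 94 mm and grips with 3 to 60 N. Pads are 16 mm wide; open, the fingers measure 119 mm over their backs; the gripper's body (75 mm by 177 mm) begins 78 mm behind the grasp point.
Start: joints at [-1.319, 0.3, 1.521, -0, 1.321, -0.067], TCP at [0.172, -0.522, 0.205] pointing down, gripper open.
Joint ranges: [-3.03, 3.03], [-0.79, 2.21], [0.23, 2.52], [-1.04, 4.18], [0, 3.07], [-2.55, 2.55]. Speed limits (rad/s): [2.22, 2.22, 2.57, 3.14, 3.14, 3.14].

### API

Orientations are given as [roll, pitch, yaw] about the fixed x, y, z axes, in that order (R = Rz(yaw) Ry(pitch) Rx(roll)).
In Python, from station import * gives the robot as it stands.
- The arm moves only by the tool send_rows, never from a script. Its argument "series" is text: rows parted by semicolons, each of 7 numbers parted by spaces: the turn, a rotation vector about the tool's x, y, z in units of 5 degrees (1.0 is 5 degrees), then the shift along the tool's x, y, z in cm, then the opening, from -1 (shut) to 1 (fully open). A call has exactly 10 rows; each row is the pose to reach, as a shift and turn from the pose commanded when the call began, along the tool's axes at that moment; what a row does not reach only later rows make up. A row lasts 1/12 s, in which the tool goes at most 41.7 mm and 7.16 degrees, less where a joint would pass 70% of its speed; a pose out of reach is approached as far as the arm can. A call with a gripper value outside its range is refused whole. The fingers move at their own pace and stop on an object; "newtons" is the grip in N (left out, the last holds). Time passes only in rows, so rows that repeat a pose let the fingers close, or fill a call up. It gives the time, the measured TCP pose, the force and the opening at its end, in the units of the state.
- get_obs(): the state, without advancing time (a new reading comes with each control period).
- camera(name): name is "scene" or "side" or "wrist"; returns the picture (420x560x3 uint8, red, green, blue); there is no depth.
- camera_info(name): a dict with "K" (3x3 intrinsics, pixels), "k1" (the pictures are not rectified: a ray, as slopes to the right and down, at radius r is drawn at 1 + k1 r^2 times it, then the intrinsics apply), "R" (3x3) and "t" (3): a world point X has camera coordinates R X + t; the wrist camera has in their place "mount" (4x4, takes a point from camera to tool coordinates, whose origin is the TCP and whose axes are the tool frame's). Camera axes: x right, y down, z forward; pixel columns grow to the right and rows downward; lengths in m; the calibration is good to about 2 mm. A picture is of the moment at which its call begins: read the wrist's pose just before it. camera_info takes no time and is no camera call.
- hand_in(): hands the job in, once; it reports no verdict.
The state is a dict: "time_s": time; "qpos": joint angles; "joint_vel": joint speeds; "tau": joint torques, N m; "ee_pos": TCP position; "eef_rot": TCP orientation; "force": force on the tool from outside, world axes, zero at the start; "moment": the same for the moment, N m; "grip_width": finger opening in m.
Only numpy, scipy, OpenCV 4.12 (cv2) and the standard library are available. Lean on these libraries where they do the work, as an engineer would, in place of code of your own. Each camera call takes 0.05 s, during which the arm holds its last target. There are 200 camera calls.

## Working session

There is one attempt and no reset: what is moved stays moved. The work goes in short steps, Python scripts to look and compute and a tool call to move; the robot and the scene stay as the last step left them, time stands still between calls to the robot, and variables do not carry over. Pictures are saved under pics/ and viewed, on a budget of 10 in all, crops included, one or two more only if the job needs it, and the job is handed in when it is done.

Besides the shell and the picture viewer there is one more tool, called after ">>>" as name(argument=value, ...) on one line, values as JSON. send_rows: Moves the arm, as the interface text tells. Its arguments: {"type":"object","properties":{"series":{"type":"string"},"newtons":{"type":"number"}},"required":["series"]}

```bash
mkdir -p pics; ls
python3 - <<'E'
from station import *
import cv2,numpy as np
o=get_obs();print({k:np.round(v,3).tolist() for k,v in o.items()})
a=camera("scene");b=camera("side")
cv2.imwrite("pics/scene.png",a[...,::-1]);cv2.imwrite("pics/side.png",b[...,::-1])
for n in("scene","side","wrist"):
    print(n,camera_info(n))
E
```

```text
pics
{'time_s': 0.0, 'qpos': [-1.319, 0.3, 1.522, -0.0, 1.321, -0.067], 'joint_vel': [-0.0, 0.0, -0.001, -0.001, -0.0, 0.002], 'tau': [0.0, -53.181, -35.273, 0.071, 0.024, -0.0], 'ee_pos': [0.172, -0.522, 0.205], 'eef_rot': [-1.571, 0.001, -1.252], 'force': [-0.235, 0.417, 0.478], 'moment': [0.011, 0.003, -0.024], 'grip_width': 0.094}
scene {'K': array([[517.25641584,   0.        , 284.556764  ],
       [  0.        , 517.25641584, 206.59584815],
       [  0.        ,   0.        ,   1.        ]]), 'k1': 0.02560743034760771, 'R': array([[ 0.78899577, -0.61426921, -0.01261006],
       [-0.26583523, -0.32280361, -0.90836637],
       [ 0.55391092,  0.72004942, -0.41798508]]), 't': array([-0.30604706,  0.26993616,  0.99994907])}
side {'K': array([[517.50552544,   0.        , 287.51483149],
       [  0.        , 517.50552544, 206.63116533],
       [  0.        ,   0.        ,   1.        ]]), 'k1': -0.0784758156039836, 'R': array([[ 0.79190763, -0.61063993, -0.00108413],
       [-0.34316692, -0.44356566, -0.8279408 ],
       [ 0.50509283,  0.65602468, -0.56081445]]), 't': array([-0.33296109,  0.3272443 ,  1.10713824])}
wrist {'K': array([[300.07823147,   0.        , 275.44621108],
       [  0.        , 300.07823147, 214.41250346],
       [  0.        ,   0.        ,   1.        ]]), 'k1': -0.06541073568913804, 'mount': array([[ 9.99999723e-01, -8.09082603e-05,  7.39853230e-04,
        -1.69681187e-05],
       [-7.37057371e-04, -2.45657738e-01,  9.69356350e-01,
        -1.77732695e-01],
       [ 1.03321735e-04, -9.69356626e-01, -2.45657730e-01,
         7.18919635e-02],
       [ 0.00000000e+00,  0.00000000e+00,  0.00000000e+00,
         1.00000000e+00]])}
```

View pics/scene.png

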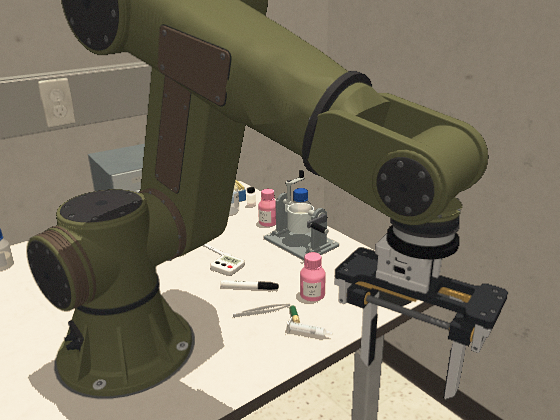

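View pics/side.png

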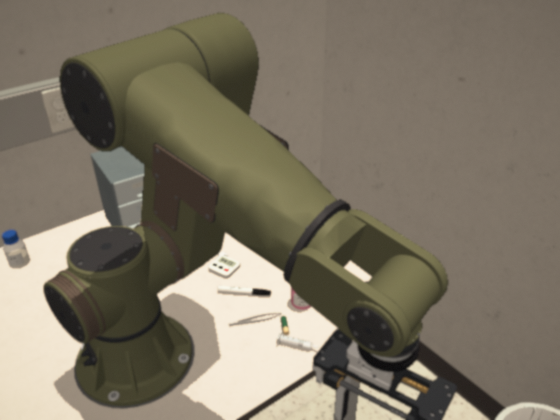

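The scene view shows the tumbler at about (300,228), cup rim (300,212), crank handle (318,227), keeper knob (300,175). A pink bottle stands next to it at (267,208), another pink one at (313,278). A blue-capped bottle, (300,196), is in or behind the cup. The arm hides most of the side view.

```bash
cat > h.py <<'E'
from station import *
import cv2,numpy as np
from scipy.spatial.transform import Rotation as Ro
def tool(o=None):
    o=o or get_obs(); T=np.eye(4);T[:3,:3]=Ro.from_euler('xyz',o['eef_rot']).as_matrix();T[:3,3]=o['ee_pos'];return T
def cam(n,T=None):
    i=camera_info(n)
    if n=='wrist':
        M=T@i['mount'];return i,M[:3,:3],M[:3,3]
    return i,i['R'].T,-i['R'].T@i['t']
def ray(n,uv,T=None):
    i,R,c=cam(n,T);K=i['K'];p=(np.array(uv,float)-K[:2,2])/K[0,0]
    q=p.copy()
    for _ in range(10): q=p/(1+i['k1']*(q@q))
    d=R@np.r_[q,1];return c,d/np.linalg.norm(d)
def onz(n,uv,z,T=None):
    c,d=ray(n,uv,T);return c+d*(z-c[2])/d[2]
def proj(n,X,T=None):
    i,R,c=cam(n,T);x=R.T@(np.array(X)-c);q=x[:2]/x[2];q=q*(1+i['k1']*(q@q));return i['K'][:2,:2]@q+i['K'][:2,2]
def move(T,pos,R=None):
    "shift cm, turn (5deg units) in tool axes"
    d=T[:3,:3].T@(np.array(pos)-T[:3,3])*100
    r=Ro.from_matrix(T[:3,:3].T@(T[:3,:3] if R is None else R)).as_rotvec(degrees=True)/5
    print('turn',np.round(r,2),'shift',np.round(d,2))
E
python3 - <<'E'
from h import *
for n,uv,z in(('cup',(300,210),.1),('handle',(318,227),.1),('basel',(265,240),.01),('baser',(338,242),.01),('basef',(310,257),.01),('pink',(267,225),0),('pink2',(313,300),0)): print(n,onz('scene',uv,z).round(3))
T=tool();print(T.round(3))
im=cv2.imread('pics/scene.png');cv2.imwrite('pics/crop1.png',cv2.resize(im[150:270,200:360],None,fx=5,fy=5,interpolation=cv2.INTER_CUBIC))
E
```

```text
cup [0.518 0.101 0.1  ]
handle [0.491 0.    0.1  ]
basel [0.451 0.164 0.01 ]
baser [0.592 0.035 0.01 ]
basef [0.485 0.022 0.01 ]
pink [0.518 0.248 0.   ]
pink2 [ 0.381 -0.11   0.   ]
[[ 0.313 -0.     0.95   0.172]
 [-0.95   0.001  0.313 -0.522]
 [-0.001 -1.     0.     0.205]
 [ 0.     0.     0.     1.   ]]
```

View pics/crop1.png

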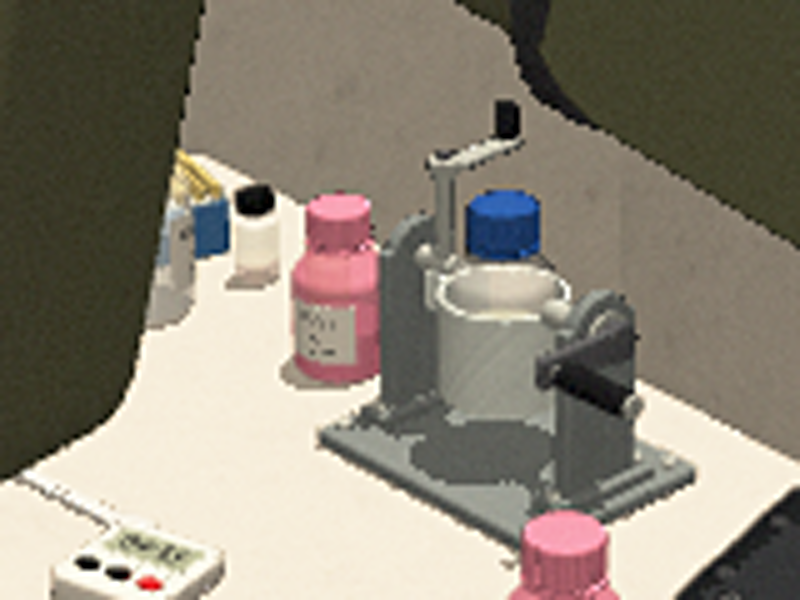

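The crop confirms it. The blue-capped white bottle at (300,195) sits in the tumbler's cup, so it is the one meant. The pink bottles at (267,208) and (313,278) are look-alikes. The keeper knob is at (301,173) and the crank handle at (320,229). Next I move above for a wrist view.

>>> send_rows(series="0 0 0 0 -4 0 1; 0 0 0 0 -8 0 1; 0 -17 0 -52 -20 52 1; 0 -17 0 -52 -20 52 1; 0 -17 0 -52 -20 52 1; 0 -17 0 -52 -20 52 1; 0 -17 0 -52 -20 52 1; 0 -17 0 -52 -20 52 1; 0 -17 0 -52 -20 52 1; 0 -17 0 -52 -20 52 1")

```text
time_s: 0.93
ee_pos: [0.3206, -0.2265, 0.3394]
eef_rot: [-1.571, -0.0, -0.246]
force: [0.8, -0.5, -0.5]
grip_width: 0.0939
```

Run:
```python
from h import *
T=tool();print(T.round(3));move(T,(.5,.13,.4),Ro.from_euler('xyz',[-np.pi/2,0,np.radians(10)]).as_matrix())
```

```text
[[ 0.97   0.     0.244  0.321]
 [-0.244  0.     0.97  -0.227]
 [ 0.    -1.     0.     0.339]
 [ 0.     0.     0.     1.   ]]
turn [-0.   -4.82  0.  ] shift [ 8.71 -6.06 38.95]
```

>>> send_rows(series="0 -4.8 0 8.7 -6 39 1; 0 -4.8 0 8.7 -6 39 1; 0 -4.8 0 8.7 -6 39 1; 0 -4.8 0 8.7 -6 39 1; 0 -4.8 0 8.7 -6 39 1; 0 -4.8 0 8.7 -6 39 1; 0 -4.8 0 8.7 -6 39 1; 0 -4.8 0 8.7 -6 39 1; 0 -4.8 0 8.7 -6 39 1; 0 -4.8 0 8.7 -6 39 1")

```text
time_s: 1.77
ee_pos: [0.5025, 0.1306, 0.3989]
eef_rot: [-1.571, 0.001, 0.168]
force: [-0.5, -0.2, -0.5]
grip_width: 0.0939
```

Run:
```python
from h import *
T=tool();np.save('T1.npy',T);print(T.round(3))
cv2.imwrite('pics/w1.png',camera('wrist')[...,::-1])
```

```text
[[ 0.986 -0.001 -0.168  0.503]
 [ 0.168  0.     0.986  0.131]
 [-0.001 -1.     0.     0.399]
 [ 0.     0.     0.     1.   ]]
```

View pics/w1.png

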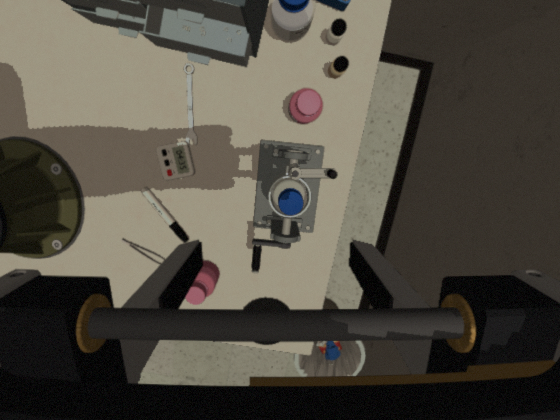

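The wrist view shows the tumbler base at x 253–324, y 140–235, the blue cap at (291,203) and the keeper pivot at (296,173). The knob is at (332,174), the crank handle at (256,258), and the black mat is partly hidden at (266,320). The vials are at (337,30) and (340,66), the big bottle at (293,8).

Run:
```python
from h import *
T=np.load('T1.npy');im=cv2.imread('pics/w1.png');hsv=cv2.cvtColor(im,cv2.COLOR_BGR2HSV)
def comps(mask,x0,y0,x1,y1,mn=25):
    m=np.zeros_like(mask);m[y0:y1,x0:x1]=mask[y0:y1,x0:x1]
    n,l,s,c=cv2.connectedComponentsWithStats(m);return [(s[i,:5].tolist(),c[i]) for i in range(1,n) if s[i,4]>mn]
blue=cv2.inRange(hsv,(100,120,40),(130,255,255));blk=cv2.inRange(im,(0,0,0),(38,38,38))
print('cap');[print(s,c.round(1),onz('wrist',c,.15,T).round(4)) for s,c in comps(blue,270,180,315,225)]
print('knob');[print(s,c.round(1),onz('wrist',c,.172,T).round(4)) for s,c in comps(blk,318,160,345,185,15)]
print('handle');[print(s,c.round(1),onz('wrist',c,.103,T).round(4)) for s,c in comps(blk,245,240,270,280)]
print('mat');[print(s,c.round(1)) for s,c in comps(blk,225,280,310,360)]
for uv in((296,173),): print('pivot',onz('wrist',uv,.158,T).round(4))
# base plate corners from grey mask
g=cv2.inRange(hsv,(0,0,60),(179,60,140))
for uv in((262,140),(324,146),(313,232),(253,229)): print('base',onz('wrist',uv,.01,T).round(4))
for uv in((337,30),(340,66)):print('vial',onz('wrist',uv,.059,T).round(4))
print('big',onz('wrist',(293,3),.128,T).round(4));print('mat',onz('wrist',(266,320),.003,T).round(4))
cv2.imwrite('pics/w1c.png',cv2.resize(im[125:365,180:380],None,fx=4,fy=4,interpolation=cv2.INTER_CUBIC)[:800][: , :])
c=cv2.resize(im[130:280,220:360],None,fx=4,fy=4,interpolation=cv2.INTER_CUBIC);cv2.imwrite('pics/w1c.png',c)
```

```text
cap
[279, 189, 24, 26, 498] [290.4 201.7] [0.5278 0.1164 0.15  ]
knob
[327, 170, 9, 8, 59] [331.2 173.5] [0.5732 0.1683 0.172 ]
handle
[253, 240, 17, 3, 28] [261.1 240.6] [0.4956 0.0338 0.103 ]
[252, 246, 9, 25, 162] [255.9 257.7] [0.4917 0.0021 0.103 ]
mat
[225, 298, 85, 46, 2067] [265.9 318.6]
pivot [0.5275 0.1595 0.158 ]
base [0.4675 0.194  0.01  ]
base [0.5822 0.2028 0.01  ]
base [0.5949 0.0359 0.01  ]
base [0.4769 0.0222 0.01  ]
vial [0.5589 0.3837 0.059 ]
vial [0.5746 0.3316 0.059 ]
big [0.4845 0.3825 0.128 ]
mat [ 0.5355 -0.1812  0.003 ]
```

View pics/w1c.png

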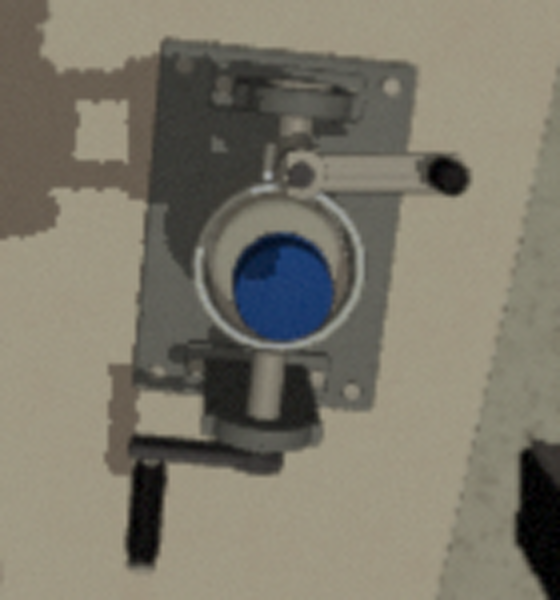

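>>> send_rows(series="0 -18 0 7.8 10 2.5 -0.4; 0 -18 0 7.8 10 2.5 -0.4; 0 -18 0 7.8 10 2.5 -0.4; 0 -18 0 7.8 10 2.5 -0.4; 0 -18 0 7.8 12 2.5 -0.4; 0 -18 0 7.8 14 2.5 -0.4; 0 -18 0 7.8 16 2.5 -0.4; 0 -18 0 7.8 18 2.5 -0.4; 0 -18 0 7.8 18 2.5 -0.4; 0 -18 0 7.8 18 2.5 -0.4", newtons=10)

```text
time_s: 2.65
ee_pos: [0.574, 0.1649, 0.2174]
eef_rot: [-1.568, 0.001, 1.423]
force: [-0.8, 0.4, 0.5]
grip_width: 0.0307
```

```bash
cat > geo.py <<'E'
from h import *
C=np.array([.529,.1155]);yaw=np.radians(4.2)
L=lambda x,y: C+np.array([[np.cos(yaw),-np.sin(yaw)],[np.sin(yaw),np.cos(yaw)]])@[x,y]
Rt=lambda a: Ro.from_euler('xyz',[-np.pi/2,0,a]).as_matrix()
E
python3 - <<'E'
from geo import *
o=get_obs();T=tool(o);print(o['qpos'].round(2) if hasattr(o['qpos'],'round') else o['qpos'])
cv2.imwrite('pics/w2.png',camera('wrist')[...,::-1]); np.save('T2.npy',T)
print('knob px',proj('wrist',[.575,.1685,.178],T),'cap',proj('wrist',[*C,.15],T),'mat?',proj('wrist',[.535,-.18,.003],T))
move(T,[.575,.1685,.163],Rt(np.radians(100)))
E
```

```text
[ 0.22  0.4   1.36  0.    1.39 -1.2 ]
knob px [280.11491705 234.65084362] cap [207.90609597 180.35067699] mat? [ 28.68695199 202.92809679]
turn [-0.04 -3.69 -0.01] shift [ 0.38  5.44 -0.06]
```

View pics/w2.png

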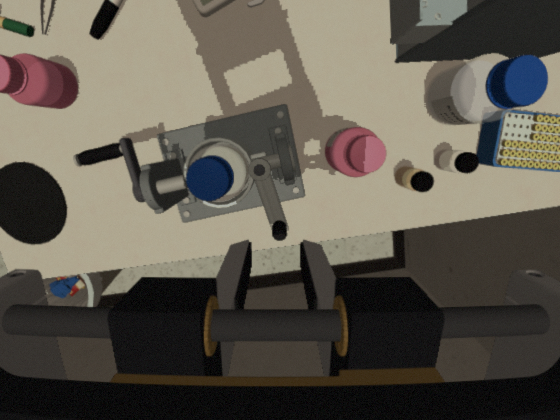

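The mat is now almost fully in view at about (30,203), and the knob at (280,230) sits where predicted, about 2 mm off. I finish the turn and lower the open jaws around the knob.

Run:
```python
from geo import *
T=np.load('T2.npy');im=cv2.imread('pics/w2.png')
m=cv2.inRange(im,(0,0,0),(35,35,35));m[:140]=0;m[250:]=0;m[:,80:]=0
n,l,s,c=cv2.connectedComponentsWithStats(m);i=1+np.argmax(s[1:,4])
cs,_=cv2.findContours((l==i).astype('uint8'),0,cv2.CHAIN_APPROX_NONE)
P=np.array([onz('wrist',p,.003,T)[:2] for p in cs[0][:,0] if p[0]>2 ])
A=np.c_[2*P,np.ones(len(P))];x=np.linalg.lstsq(A,(P**2).sum(1),rcond=None)[0]
print('mat',x[:2],np.sqrt(x[2]+x[:2]@x[:2]),s[i])
```

```text
mat [ 0.53585443 -0.18316901] 0.057451142502731055 [   0  163   66   80 4350]
```

>>> send_rows(series="0 -3.6 0 0.3 0 0 -0.4; 0 -3.6 0 0.3 0 0 -0.4; 0 -3.6 0 0.3 0 0 -0.4; 0 -3.6 0 0.3 2 0.2 -0.4; 0 -3.6 0 0.3 4 0.2 -0.4; 0 -3.6 0 0.3 5.4 0.2 -0.4; 0 -3.6 0 0.3 5.4 0.2 -0.4; 0 -3.6 0 0.3 5.4 0.2 -0.55; 0 -3.6 0 0.3 5.4 0.2 -0.6; 0 -3.6 0 0.3 5.4 0.2 -0.6")

```text
time_s: 3.53
ee_pos: [0.5736, 0.1685, 0.1664]
eef_rot: [-1.573, -0.0, 1.73]
force: [0.9, -0.2, 0.2]
grip_width: 0.0191
```

Run:
```python
from geo import *
T=tool();P=L(0,.045);print(T[:3,3].round(4),'pivot',P)
R0=T[:3,:3]
for a in (80,60,40,20,0,-4):   # keeper angle deg
    d=np.radians(a-90)+yaw; pos=[*(P+.050*np.array([np.cos(d),np.sin(d)])),.163]
    print(a,end=' ');move(T,pos,Rt(d+np.pi/2))
```

```text
[0.5736 0.1685 0.1664] pivot [0.52570428 0.16037915]
80 turn [0.02 2.99 0.  ] shift [-1.33  0.34  0.03]
60 turn [0.02 6.99 0.01] shift [-2.9   0.34  0.76]
40 turn [2.000e-02 1.099e+01 1.000e-02] shift [-4.13  0.33  1.98]
20 turn [2.000e-02 1.499e+01 1.000e-02] shift [-4.87  0.33  3.56]
0 turn [1.000e-02 1.899e+01 2.000e-02] shift [-5.02  0.33  5.29]
-4 turn [1.000e-02 1.979e+01 2.000e-02] shift [-4.98  0.33  5.63]
```

Mat centre is (0.536, −0.183). Now I swing the keeper with the knob caged between the jaws.

>>> send_rows(series="0 1 0 -0.5 0.2 0 -0.6; 0 2 0 -1 0.2 0 -0.6; 0 3 0 -1.35 0.2 0.05 -0.6; 0 4 0 -1.8 0.2 0.2 -0.6; 0 5 0 -2.2 0.2 0.35 -0.6; 0 6 0 -2.6 0.2 0.55 -0.6; 0 7 0 -2.9 0.2 0.75 -0.6; 0 8 0 -3.25 0.2 1.05 -0.6; 0 9 0 -3.6 0.2 1.3 -0.6; 0 10 0 -3.9 0.2 1.65 -0.6")

```text
time_s: 4.37
ee_pos: [0.5634, 0.1271, 0.1642]
eef_rot: [-1.572, -0.001, 0.853]
force: [0.6, 1.1, -0.9]
grip_width: 0.0186
```

Run:
```python
from geo import *
T=tool();P=L(0,.045);print(T[:3,3].round(4))
for a in (45,30,15,0,-6,-8):   # keeper angle deg
    d=np.radians(a-90)+yaw; pos=[*(P+.050*np.array([np.cos(d),np.sin(d)])),.163]
    print(a,end=' ');move(T,pos,Rt(d+np.pi/2))
```

```text
[0.5634 0.1271 0.1642]
45 turn [ 0.01 -0.06  0.02] shift [0.05 0.12 0.03]
30 turn [0.01 2.94 0.02] shift [-1.24  0.11  0.19]
15 turn [0.01 5.94 0.02] shift [-2.45  0.11  0.69]
0 turn [0.01 8.94 0.02] shift [-3.49  0.11  1.47]
-6 turn [ 0.   10.14  0.02] shift [-3.84  0.11  1.86]
-8 turn [ 0.   10.54  0.02] shift [-3.95  0.11  2.  ]
```

>>> send_rows(series="0 1.5 0 -0.6 0 0 -0.6; 0 3 0 -1.2 0 0.2 -0.6; 0 4.5 0 -1.85 0 0.4 -0.6; 0 6 0 -2.4 0 0.7 -0.6; 0 7.5 0 -3 0 1.1 -0.6; 0 9 0 -3.5 0 1.5 -0.6; 0 9 0 -3.7 0 1.7 -0.6; 0 9 0 -3.85 0 1.9 -0.6; 0 9 0 -4 0 1.95 -0.6; 0 9 0 -4 0 1.95 -0.6")

```text
time_s: 5.2
ee_pos: [0.5238, 0.1101, 0.1644]
eef_rot: [-1.57, -0.006, 0.075]
force: [9.9, 2.2, -2.9]
grip_width: 0.019
```

Run:
```python
from geo import *
o=get_obs();T=tool(o);print(T[:3,3].round(4),o['force'],'knob@0',L(0,-.005), 'handle',L(-.045,-.11))
print(T[:2,:3].round(3))
h=L(-.045,-.11); move(T,[*h,.24],Rt(yaw)); move(T,[*h,.1-.019],Rt(yaw))
```

```text
[0.5238 0.1101 0.1644] [ 9.92021119  2.20255838 -2.88780074] knob@0 [0.52936619 0.11051343] handle [0.49217705 0.00249969]
[[ 0.997  0.005 -0.075]
 [ 0.075  0.001  0.997]]
turn [-0.01  0.02  0.06] shift [ -3.91  -7.59 -10.49]
turn [-0.01  0.02  0.06] shift [ -4.     8.31 -10.5 ]
```

>>> send_rows(series="0 9 0 0.4 0 0 -0.6; 0 0 0 0.4 -3 0 -0.6; 0 0 0 0.4 -6 0 -0.6; 0 0 0 0 -8 -2 -0.1; 0 0 0 -2 -8 -6 -0.1; 0 0 0 -3.9 -8 -9 -0.1; 0 0 0 -3.9 -8 -10.5 -0.1; 0 0 0 -3.9 -8 -10.5 -0.1; 0 0 0 -3.9 -8 -10.5 -0.1; 0 0 0 -3.9 -8 -10.5 -0.1", newtons=20)

```text
time_s: 6.03
ee_pos: [0.4912, 0.0029, 0.2434]
eef_rot: [-1.571, -0.0, 0.074]
force: [-0.4, 0.0, -0.1]
grip_width: 0.0423
```

My first row held a stray turn of 9, clipped to about 7°. I look at whether it nudged the keeper, and check the handle at the same time.

Run:
```python
from geo import *
o=get_obs();T=tool(o);im=camera('wrist')[...,::-1]
cv2.imwrite('pics/w3.png',im)
print('knob0',proj('wrist',[*L(0,-.005),.178],T),'pivot',proj('wrist',[*L(0,.045),.158],T),'handle',proj('wrist',[*L(-.045,-.11),.107],T))
move(T,[*L(-.045,-.11),.081],Rt(yaw))
```

```text
knob0 [334.26804672  94.58090447] pivot [331.69257195  33.44721132] handle [275.47182697 207.09981121]
turn [-0.    0.01  0.  ] shift [ 0.09 16.24 -0.05]
```

View pics/w3.png

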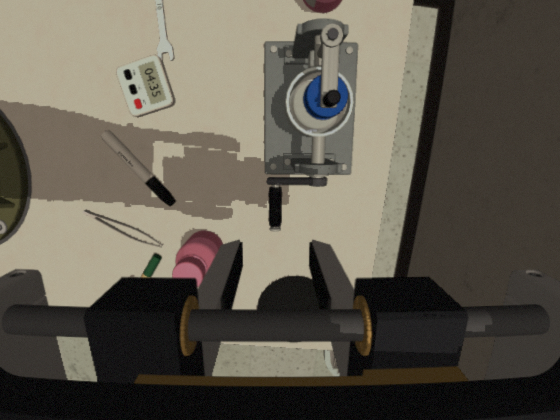

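The keeper lies over the cap with its knob at (332,98), on the line where the stop puts it. The handle is at (275,208), as predicted (275,207). I descend and grip it.

>>> send_rows(series="0 0 0 0.1 4 0 -0.1; 0 0 0 0.1 8 0 -0.1; 0 0 0 0.1 12 0 -0.1; 0 0 0 0.1 14.5 0 -0.1; 0 0 0 0.1 16.2 0 -0.1; 0 0 0 0.1 16.2 0 -0.1; 0 0 0 0.1 16.2 0 -1; 0 0 0 0.1 16.2 0 -1; 0 0 0 0.1 16.2 0 -1; 0 0 0 0.1 16.2 0 -1", newtons=25)

```text
time_s: 6.92
ee_pos: [0.4925, 0.0024, 0.0823]
eef_rot: [-1.571, -0.002, 0.073]
force: [-0.4, -0.4, 0.3]
grip_width: 0.0188
```

Run:
```python
from geo import *
o=get_obs();T=tool(o);print(T[:3,3].round(4),o['force'],T[:2,:3].round(3))
```

```text
[0.4925 0.0024 0.0823] [-0.40384568 -0.39945716  0.28956887] [[ 0.997  0.002 -0.073]
 [ 0.073 -0.     0.997]]
```

>>> send_rows(series="0 0 0 0 0 0 -1; 0 0 0 0.03 -0.52 0 -1; 0 0 0 0.12 -1.04 0 -1; 0 0 0 0.27 -1.54 0 -1; 0 0 0 0.48 -2.02 0 -1; 0 0 0 0.74 -2.47 0 -1; 0 0 0 1.05 -2.89 0 -1; 0 0 0 1.41 -3.27 0 -1; 0 0 0 1.81 -3.61 0 -1; 0 0 0 2.25 -3.9 0 -1")

```text
time_s: 7.75
ee_pos: [0.5136, 0.0038, 0.1208]
eef_rot: [-1.571, 0.002, 0.073]
force: [-7.7, 0.3, 2.9]
grip_width: 0.0141
```

>>> send_rows(series="0 0 0 0.42 -0.21 0 -1; 0 0 0 0.86 -0.38 0 -1; 0 0 0 1.31 -0.5 0 -1; 0 0 0 1.78 -0.58 0 -1; 0 0 0 2.25 -0.6 0 -1; 0 0 0 2.72 -0.58 0 -1; 0 0 0 3.19 -0.5 0 -1; 0 0 0 3.64 -0.38 0 -1; 0 0 0 4.08 -0.21 0 -1; 0 0 0 4.5 0 0 -1")

```text
time_s: 8.58
ee_pos: [0.5587, 0.007, 0.1203]
eef_rot: [-1.571, 0.002, 0.073]
force: [-5.5, -1.4, -1.1]
grip_width: 0.0142
```

>>> send_rows(series="0 0 0 0.4 0.26 0 -1; 0 0 0 0.76 0.55 0 -1; 0 0 0 1.09 0.89 0 -1; 0 0 0 1.39 1.25 0 -1; 0 0 0 1.65 1.65 0 -1; 0 0 0 1.86 2.07 0 -1; 0 0 0 2.03 2.51 0 -1; 0 0 0 2.15 2.96 0 -1; 0 0 0 2.23 3.43 0 -1; 0 0 0 2.25 3.9 0 -1")

```text
time_s: 9.42
ee_pos: [0.5806, 0.0085, 0.0811]
eef_rot: [-1.571, 0.003, 0.073]
force: [-11.9, -1.4, 26.3]
grip_width: 0.0142
```

>>> send_rows(series="0 0 0 0 0.3 0 -1; 0 0 0 0 0.5 0 -1; 0 0 0 0 0.6 0 -1; 0 0 0 0 0.6 0 -1; 0 0 0 0 0.6 0 -1; 0 0 0 0 0.6 0 -1; 0 0 0 0 0.6 0 -1; 0 0 0 0 0.6 0 -1; 0 0 0 0 0.6 0 -1; 0 0 0 0 0.6 0 -1")

```text
time_s: 10.25
ee_pos: [0.5807, 0.0085, 0.0771]
eef_rot: [-1.571, 0.002, 0.073]
force: [-18.2, -2.8, 19.2]
grip_width: 0.0145
```

>>> send_rows(series="0 0 0 -0.1 -0.1 0 -1; 0 0 0 -0.2 -0.1 0 -1; 0 0 0 -0.2 -0.1 0 -1; 0 0 0 -0.2 -0.1 0 -1; 0 0 0 -0.2 -0.1 0 -1; 0 0 0 -0.2 -0.1 0 -1; 0 0 0 -0.2 -0.1 0 -1; 0 0 0 -0.2 -0.1 0 -1; 0 0 0 -0.2 -0.1 0 -1; 0 0 0 -0.2 -0.1 0 -1")

```text
time_s: 11.08
ee_pos: [0.5805, 0.0085, 0.0773]
eef_rot: [-1.571, -0.002, 0.073]
force: [-0.1, -2.1, 9.0]
grip_width: 0.0136
```

Run:
```python
from geo import *
a=camera('scene')[...,::-1];w=camera('wrist')[...,::-1]
c=np.hstack([cv2.resize(a[140:280,200:380],None,fx=2.5,fy=2.5,interpolation=cv2.INTER_CUBIC)[:350],cv2.resize(w[:300,180:480],(350,350))])
cv2.imwrite('pics/inv.png',c);print(c.shape,proj('wrist',[*L(.045,-.11),.1],tool()))
```

```text
(350, 800, 3) [276.92099735 268.80302547]
```

View pics/inv.png

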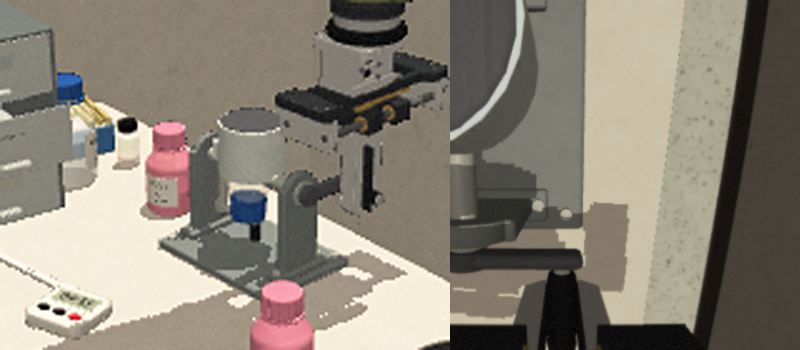

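The cup is bottom up with the cap pointing down at (248,205) on the keeper, and the crank arm is level. Now I hold for over two seconds.

>>> send_rows(series="0 0 0 0 0 0 -1; 0 0 0 0 0 0 -1; 0 0 0 0 0 0 -1; 0 0 0 0 0 0 -1; 0 0 0 0 0 0 -1; 0 0 0 0 0 0 -1; 0 0 0 0 0 0 -1; 0 0 0 0 0 0 -1; 0 0 0 0 0 0 -1; 0 0 0 0 0 0 -1")

```text
time_s: 12.02
ee_pos: [0.5805, 0.0085, 0.0773]
eef_rot: [-1.571, -0.002, 0.073]
force: [0.0, -1.3, 8.5]
grip_width: 0.0142
```

>>> send_rows(series="0 0 0 0 0 0 -1; 0 0 0 0 0 0 -1; 0 0 0 0 0 0 -1; 0 0 0 0 0 0 -1; 0 0 0 0 0 0 -1; 0 0 0 0 0 0 -1; 0 0 0 0 0 0 -1; 0 0 0 0 0 0 -1; 0 0 0 0 0 0 -1; 0 0 0 0 0 0 -1")

```text
time_s: 12.85
ee_pos: [0.5804, 0.0085, 0.0773]
eef_rot: [-1.571, -0.002, 0.073]
force: [-0.1, -0.6, 8.8]
grip_width: 0.0143
```

>>> send_rows(series="0 0 0 0 0 0 -1; 0 0 0 0 0 0 -1; 0 0 0 0 0 0 -1; 0 0 0 0 0 0 -1; 0 0 0 0 0 0 -1; 0 0 0 0 0 0 -1; 0 0 0 0 0 0 -1; 0 0 0 0 0 0 -1; 0 0 0 0 0 0 -1; 0 0 0 0 0 0 -1")

```text
time_s: 13.68
ee_pos: [0.5805, 0.0085, 0.0773]
eef_rot: [-1.571, -0.002, 0.073]
force: [-0.5, -2.0, 8.8]
grip_width: 0.0139
```

>>> send_rows(series="0 0 0 0 0 0 -1; 0 0 0 -0.03 -0.52 0 -1; 0 0 0 -0.12 -1.04 0 -1; 0 0 0 -0.27 -1.54 0 -1; 0 0 0 -0.48 -2.02 0 -1; 0 0 0 -0.74 -2.47 0 -1; 0 0 0 -1.05 -2.89 0 -1; 0 0 0 -1.41 -3.27 0 -1; 0 0 0 -1.81 -3.61 0 -1; 0 0 0 -2.25 -3.9 0 -1")

```text
time_s: 14.52
ee_pos: [0.5582, 0.0069, 0.1163]
eef_rot: [-1.571, -0.003, 0.073]
force: [4.0, -1.3, 2.5]
grip_width: 0.0141
```

>>> send_rows(series="0 0 0 -0.42 -0.21 0 -1; 0 0 0 -0.86 -0.38 0 -1; 0 0 0 -1.31 -0.5 0 -1; 0 0 0 -1.78 -0.58 0 -1; 0 0 0 -2.25 -0.6 0 -1; 0 0 0 -2.72 -0.58 0 -1; 0 0 0 -3.19 -0.5 0 -1; 0 0 0 -3.64 -0.38 0 -1; 0 0 0 -4.08 -0.21 0 -1; 0 0 0 -4.5 0 0 -1")

```text
time_s: 15.35
ee_pos: [0.5121, 0.0037, 0.1158]
eef_rot: [-1.571, -0.0, 0.073]
force: [-0.5, -1.3, 5.0]
grip_width: 0.0141
```

>>> send_rows(series="0 0 0 -0.4 0.26 0 -1; 0 0 0 -0.76 0.55 0 -1; 0 0 0 -1.09 0.89 0 -1; 0 0 0 -1.39 1.25 0 -1; 0 0 0 -1.65 1.65 0 -1; 0 0 0 -1.86 2.07 0 -1; 0 0 0 -2.03 2.51 0 -1; 0 0 0 -2.15 2.96 0 -1; 0 0 0 -2.2 3.43 0 -1; 0 0 0 -2.2 3.9 0 -1")

```text
time_s: 16.18
ee_pos: [0.4908, 0.0022, 0.0762]
eef_rot: [-1.571, -0.001, 0.073]
force: [-7.8, 1.0, 35.9]
grip_width: 0.0139
```

>>> send_rows(series="0 0 0 0 0.2 0 -1; 0 0 0 0 0.4 0 -1; 0 0 0 0 0.5 0 -1; 0 0 0 0 0.5 0 -1; 0 0 0 0 0.5 0 -1; 0 0 0 0 0.5 0 -1; 0 0 0 0 0.5 0 -1; 0 0 0 0 0.5 0 -1; 0 0 0 0 0.5 0 -1; 0 0 0 0 0.5 0 -1")

```text
time_s: 17.02
ee_pos: [0.4908, 0.0022, 0.0726]
eef_rot: [-1.571, -0.001, 0.073]
force: [-8.2, 1.6, 27.9]
grip_width: 0.014
```

>>> send_rows(series="0 0 0 0 -0.3 0 -1; 0 0 0 0 -0.4 0 -0.1; 0 0 0 0 -0.4 0 -0.1; 0 0 0 0 -0.4 0 -0.1; 0 0 0 0 -0.4 0 -0.1; 0 0 0 0 -4 0 -0.1; 0 0 0 0 -8 0 -0.1; 0 0 0 0 -12 0 -0.1; 0 0 0 0 -16 0 -0.2; 0 0 0 0 -17 0 -0.4")

```text
time_s: 17.85
ee_pos: [0.4917, 0.0021, 0.2469]
eef_rot: [-1.572, -0.007, 0.073]
force: [1.1, 0.7, -0.1]
grip_width: 0.0343
```

Run:
```python
from geo import *
T=tool();print(T[:3,3].round(4));move(T,[*L(0,-.005),.2],Rt(yaw));move(T,[*L(0,-.005),.163],Rt(yaw))
w=camera('wrist')[...,::-1]
cv2.imwrite('pics/w5.png',w[:300,180:480]);print(proj('wrist',[*L(0,-.005),.178],T)-[180,0],proj('wrist',[*L(-.045,-.11),.107],T)-[180,0])
```

```text
[0.4917 0.0021 0.2469]
turn [ 0.01 -0.    0.08] shift [ 4.51  4.72 10.55]
turn [ 0.01 -0.    0.08] shift [ 4.48  8.42 10.55]
[152.04477294  93.93096914] [ 94.12775758 205.4532471 ]
```

View pics/w5.png

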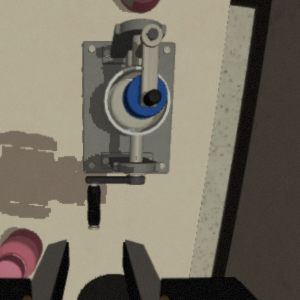

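Upright again: the cap shows under the keeper, the knob is at (332,97), and the crank is level on the −x side. Next I cage the knob and swing the keeper clear.

>>> send_rows(series="0 0 0 1.5 0 3.5 -0.4; 0 0 0 3 0 7 -0.4; 0 0 0 4.4 0 10.4 -0.4; 0 0 0 4.4 0 10.4 -0.4; 0 0 0 4.4 3 10.4 -0.4; 0 0 0 4.4 6 10.4 -0.4; 0 0 0 4.4 8.3 10.4 -0.4; 0 0 0 4.4 8.3 10.4 -0.5; 0 0 0 4.4 8.3 10.4 -0.6; 0 0 0 4.4 8.3 10.4 -0.6")

```text
time_s: 18.73
ee_pos: [0.5271, 0.109, 0.1591]
eef_rot: [-1.571, -0.001, 0.073]
force: [-0.2, -0.6, 0.4]
grip_width: 0.019
```

Run:
```python
from geo import *
T=tool();P=L(0,.045);print(T[:3,3].round(4))
for a in (0,15,30,45,60,75,90,103):   # keeper angle deg
    d=np.radians(a-90)+yaw; pos=[*(P+.050*np.array([np.cos(d),np.sin(d)])),.163]
    print(a,end=' ');move(T,pos,Rt(d+np.pi/2))
```

```text
[0.5271 0.109  0.1591]
0 turn [-0.   -0.01  0.01] shift [ 0.23 -0.39  0.14]
15 turn [ 0.   -3.01  0.01] shift [ 1.53 -0.39  0.31]
30 turn [ 0.   -6.01  0.01] shift [ 2.73 -0.39  0.81]
45 turn [ 0.   -9.01  0.01] shift [ 3.77 -0.39  1.6 ]
60 turn [ 1.000e-02 -1.201e+01  1.000e-02] shift [ 4.56 -0.39  2.64]
75 turn [ 1.000e-02 -1.501e+01  1.000e-02] shift [ 5.06 -0.39  3.85]
90 turn [ 1.000e-02 -1.801e+01  1.000e-02] shift [ 5.23 -0.39  5.14]
103 turn [ 1.000e-02 -2.061e+01  1.000e-02] shift [ 5.1  -0.39  6.27]
```

>>> send_rows(series="0 -1 0 0.6 -0.3 0.15 -0.6; 0 -2 0 1.1 -0.3 0.2 -0.6; 0 -3 0 1.5 -0.3 0.3 -0.6; 0 -4 0 1.95 -0.3 0.45 -0.6; 0 -5 0 2.35 -0.3 0.6 -0.6; 0 -6 0 2.7 -0.3 0.8 -0.6; 0 -7 0 3.1 -0.3 1.05 -0.6; 0 -8 0 3.45 -0.3 1.3 -0.6; 0 -9 0 3.75 -0.3 1.6 -0.6; 0 -10 0 4.05 -0.3 1.9 -0.6")

```text
time_s: 19.57
ee_pos: [0.5664, 0.1311, 0.1629]
eef_rot: [-1.572, -0.002, 0.95]
force: [-0.4, -0.1, -0.1]
grip_width: 0.019
```

Run:
```python
from geo import *
T=tool();P=L(0,.045);print(T[:3,3].round(4))
for a in (60,70,80,90,100,105):   # keeper angle deg
    d=np.radians(a-90)+yaw; pos=[*(P+.050*np.array([np.cos(d),np.sin(d)])),.163]
    print(a,end=' ');move(T,pos,Rt(d+np.pi/2))
```

```text
[0.5664 0.1311 0.1629]
60 turn [ 0.02 -1.96  0.02] shift [ 0.87 -0.01  0.09]
70 turn [ 0.02 -3.96  0.01] shift [ 1.71 -0.01  0.31]
80 turn [ 0.02 -5.96  0.01] shift [ 2.5  -0.    0.68]
90 turn [ 0.02 -7.96  0.01] shift [ 3.22 -0.    1.17]
100 turn [ 0.03 -9.96  0.01] shift [ 3.84 -0.    1.79]
105 turn [ 3.000e-02 -1.096e+01  1.000e-02] shift [ 4.1  -0.    2.13]
```

>>> send_rows(series="0 -1 0 0.45 0 0 -0.6; 0 -2 0 0.87 0 0.1 -0.6; 0 -3 0 1.3 0 0.2 -0.6; 0 -4 0 1.7 0 0.3 -0.6; 0 -5 0 2.1 0 0.5 -0.6; 0 -6 0 2.5 0 0.7 -0.6; 0 -7 0 2.85 0 0.9 -0.6; 0 -8 0 3.2 0 1.2 -0.6; 0 -9.5 0 3.7 0 1.65 -0.6; 0 -11 0 4.1 0 2.1 -0.6")

```text
time_s: 20.4
ee_pos: [0.5733, 0.1768, 0.163]
eef_rot: [-1.573, 0.0, 1.899]
force: [0.2, -1.2, 0.5]
grip_width: 0.0185
```

>>> send_rows(series="0 0 0 0 0 0 -0.6; 0 0 0 -0.3 0 0 -0.5; 0 0 0 -0.3 0 0 -0.45; 0 0 0 -0.3 -3 0 -0.4; 0 0 0 -0.3 -6 0 -0.4; 0 0 0 -0.3 -9 0 -0.4; 0 0 0 -0.3 -11 0 0; 0 0 0 -0.3 -11 0 0; 0 0 0 -0.3 -11 0 0; 0 0 0 -0.3 -11 0 0")

```text
time_s: 21.23
ee_pos: [0.5734, 0.1733, 0.2702]
eef_rot: [-1.57, -0.0, 1.892]
force: [-0.6, 0.2, -0.4]
grip_width: 0.0467
```

Run:
```python
from geo import *
T=tool();print(T[:3,3].round(4))
w=camera('wrist')[...,::-1];cv2.imwrite('pics/w6.png',w);np.save('T6.npy',T)
hsv=cv2.cvtColor(w,cv2.COLOR_BGR2HSV);m=cv2.inRange(hsv,(100,120,40),(130,255,255))
n,l,s,c=cv2.connectedComponentsWithStats(m)
for i in range(1,n):
    if s[i,4]>200: print(s[i],c[i].round(1),onz('wrist',c[i],.15,T).round(4))
```

```text
[0.5734 0.1733 0.2702]
[ 215  131   38   37 1085] [233.7 148.8] [0.5286 0.1153 0.15  ]
[  9 167  31  18 367] [ 21.4 174.8] [ 0.6217 -0.0909  0.15  ]
[ 464  172   47   40 1426] [487.5 191.6] [0.4853 0.3765 0.15  ]
[435 211  32  37 483] [448.9 226.7] [0.533  0.3534 0.15  ]
```

View pics/w6.png

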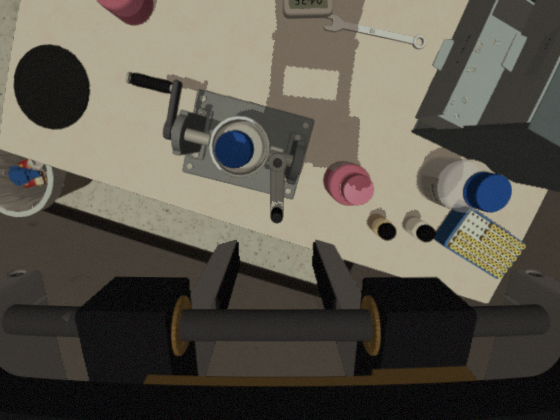

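The keeper now points away at (277,212), well clear, and the cap at (234,149) is uncovered and centred in the cup. The mat is fully visible at (52,87).

Run:
```python
from geo import *
T=np.load('T6.npy');im=cv2.imread('pics/w6.png')
m=cv2.inRange(im,(0,0,0),(35,35,35));m[:30]=0;m[140:]=0;m[:,110:]=0
n,l,s,c=cv2.connectedComponentsWithStats(m);i=1+np.argmax(s[1:,4])
cs,_=cv2.findContours((l==i).astype('uint8'),0,cv2.CHAIN_APPROX_NONE)
P=np.array([onz('wrist',p,.003,T)[:2] for p in cs[0][:,0]])
x,r=cv2.minEnclosingCircle(P.astype('float32'));A=np.c_[2*P,np.ones(len(P))];y=np.linalg.lstsq(A,(P**2).sum(1),rcond=None)[0]
print('mat',x,r,y[:2])
move(T,[*C,.25],Rt(yaw))
```

```text
mat (0.5359615087509155, -0.184017151594162) 0.05902581661939621 [ 0.53586852 -0.18408137]
turn [-1.000e-02  2.084e+01 -1.000e-02] shift [-4.08  2.03  6.04]
```

>>> send_rows(series="0 20.8 0 -4.1 0 6 0; 0 20.8 0 -4.1 0 6 0; 0 20.8 0 -4.1 0 6 0; 0 20.8 0 -4.1 0 6 0; 0 20.8 0 -4.1 0 6 0; 0 20.8 0 -4.1 0 6 0; 0 20.8 0 -4.1 0 6 0.6; 0 20.8 0 -4.1 0 6 0.6; 0 20.8 0 -4.1 0 6 0.6; 0 20.8 0 -4.1 0 6 0.6")

```text
time_s: 22.12
ee_pos: [0.5294, 0.1156, 0.2699]
eef_rot: [-1.57, 0.002, 0.637]
force: [-0.4, 0.5, -1.1]
grip_width: 0.0703
```

Run:
```python
from geo import *
T=tool();print(T[:3,3].round(4));move(T,[*C,.106],Rt(yaw))
```

```text
[0.5294 0.1156 0.2699]
turn [-0.    6.45 -0.02] shift [-1.000e-02  1.639e+01  0.000e+00]
```

>>> send_rows(series="0 6.4 0 0 0 0 0.65; 0 6.4 0 0 0 0 0.65; 0 6.4 0 0 0 0 0.65; 0 6.4 0 0 0 0 0.65; 0 6.4 0 0 2 0 0.65; 0 6.4 0 0 5 0 0.65; 0 6.4 0 0 8 0 0.65; 0 6.4 0 0 10 0 0.65; 0 6.4 0 0 10 0 0.65; 0 6.4 0 0 10 0 0.65")

```text
time_s: 22.95
ee_pos: [0.5293, 0.1156, 0.1704]
eef_rot: [-1.571, 0.003, 0.085]
force: [0.8, -0.7, 0.7]
grip_width: 0.0775
```

>>> send_rows(series="0 0 0 0 1.5 0 0.65; 0 0 0 0 3 0 0.65; 0 0 0 0 4.5 0 0.65; 0 0 0 0 5.5 0 0.65; 0 0 0 0 6.2 0 0.65; 0 0 0 0 6.2 0 0.65; 0 0 0 0 6.2 0 -0.2; 0 0 0 0 6.2 0 -0.2; 0 0 0 0 6.2 0 -0.2; 0 0 0 0 6.2 0 -0.2", newtons=15)

```text
time_s: 23.78
ee_pos: [0.5299, 0.1158, 0.1098]
eef_rot: [-1.571, -0.001, 0.085]
force: [-0.6, 0.3, 1.7]
grip_width: 0.056
```

The body is gripped at 56 mm. Now I lift.

>>> send_rows(series="0 0 0 0 0 0 -0.2; 0 0 0 0 0 0 -0.2; 0 0 0 0 -1 0 -0.2; 0 0 0 0 -2.5 0 -0.2; 0 0 0 0 -4.5 0 -0.2; 0 0 0 0 -6.5 0 -0.2; 0 0 0 0 -8.5 0 -0.2; 0 0 0 0 -10.5 0 -0.2; 0 0 0 0 -12 0 -0.2; 0 0 0 0 -13 0 -0.2")

```text
time_s: 24.62
ee_pos: [0.53, 0.1158, 0.2413]
eef_rot: [-1.571, -0.002, 0.085]
force: [0.5, 0.4, -2.9]
grip_width: 0.0564
```

Run:
```python
from geo import *
o=get_obs();T=tool(o);print(T[:3,3].round(4),o['force'],o['grip_width']);move(T,[.536,-.184,.14],Rt(.085))
```

```text
[0.53   0.1158 0.2413] [ 0.50877633  0.39439279 -2.90043852] 0.05635187104784732
turn [-0.    0.    0.02] shift [ -1.97  10.12 -29.92]
```

>>> send_rows(series="0 0 0 -0.1 0 -1 -0.2; 0 0 0 -0.2 0 -3 -0.2; 0 0 0 -0.4 0 -6 -0.2; 0 0 0 -0.7 0 -10 -0.2; 0 0 0 -1 0 -14 -0.2; 0 0 0 -1.3 0 -18 -0.2; 0 0 0 -1.6 0 -22 -0.2; 0 0 0 -1.8 0 -26 -0.2; 0 0 0 -1.9 0 -28.5 -0.2; 0 0 0 -2 0 -29.9 -0.2")

```text
time_s: 25.45
ee_pos: [0.5343, -0.1872, 0.2378]
eef_rot: [-1.57, 0.002, 0.083]
force: [0.3, 0.5, -2.0]
grip_width: 0.0557
```

>>> send_rows(series="0 0 0 0 1 0 -0.2; 0 0 0 0 3 0 -0.2; 0 0 0 0 5 0 -0.2; 0 0 0 0 7 0 -0.2; 0 0 0 0 9 0 -0.2; 0 0 0 0 11 0 -0.2; 0 0 0 0 13 0 -0.2; 0 0 0 0 14.5 0 -0.2; 0 0 0 0 15.5 0 -0.2; 0 0 0 0 16 0 -0.2")

```text
time_s: 26.28
ee_pos: [0.5345, -0.1826, 0.0772]
eef_rot: [-1.569, 0.002, 0.086]
force: [0.0, 0.6, -1.3]
grip_width: 0.0561
```

Run:
```python
from geo import *
o=get_obs();T=tool(o);print(T[:3,3].round(4),o['force'],o['grip_width']);move(T,[.536,-.184,.0625],Rt(.085))
s=camera('scene')[...,::-1];cv2.imwrite('pics/place.png',cv2.resize(s[200:400,250:560],None,fx=2.5,fy=2.5))
```

```text
[ 0.5345 -0.1826  0.0772] [ 0.01691929  0.58126794 -1.34080707] 0.05611837013555452
turn [-0.02  0.01 -0.03] shift [ 0.14  1.47 -0.15]
```

View pics/place.png

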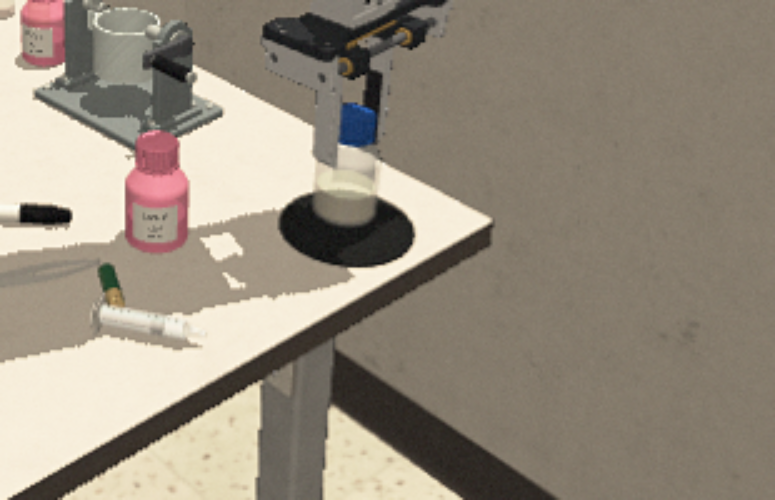

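The bottle hangs upright over the mat: foot at about (345,215) in the crop, mat spanning x 280–413. I lower the last 1.5 cm slowly.

>>> send_rows(series="0 0 0 0.1 0.3 -0.1 -0.2; 0 0 0 0.1 0.6 -0.1 -0.2; 0 0 0 0.1 0.8 -0.1 -0.2; 0 0 0 0.1 1 -0.1 -0.2; 0 0 0 0.1 1.1 -0.1 -0.2; 0 0 0 0.1 1.2 -0.1 -0.2; 0 0 0 0.1 1.3 -0.1 -0.2; 0 0 0 0.1 1.35 -0.1 -0.2; 0 0 0 0.1 1.4 -0.1 -0.2; 0 0 0 0.1 1.4 -0.1 -0.2")

```text
time_s: 27.17
ee_pos: [0.5363, -0.1848, 0.0651]
eef_rot: [-1.571, 0.0, 0.085]
force: [-0.7, -0.3, -1.4]
grip_width: 0.056
```

>>> send_rows(series="0 0 0 0 0.05 0 -0.2; 0 0 0 0 0.08 0 -0.2; 0 0 0 0 0.1 0 -0.2; 0 0 0 0 0.13 0 -0.2; 0 0 0 0 0.15 0 -0.2; 0 0 0 0 0.18 0 -0.2; 0 0 0 0 0.2 0 -0.2; 0 0 0 0 0.2 0 -0.2; 0 0 0 0 0.2 0 -0.2; 0 0 0 0 0.2 0 -0.2")

```text
time_s: 28.0
ee_pos: [0.5365, -0.1851, 0.0642]
eef_rot: [-1.572, -0.001, 0.085]
force: [-6.7, 0.4, 10.9]
grip_width: 0.056
```

It has contact. I ease off slightly, release, and then rise straight up.

>>> send_rows(series="0 0 0 0 -0.05 0 -0.2; 0 0 0 0 -0.1 0 -0.2; 0 0 0 0 -0.1 0 -0.2; 0 0 0 0 -0.1 0 0.25; 0 0 0 0 -0.1 0 0.35; 0 0 0 0 -0.1 0 0.5; 0 0 0 0 -0.1 0 0.6; 0 0 0 0 -0.1 0 0.6; 0 0 0 0 -0.1 0 0.6; 0 0 0 0 -0.1 0 0.6")

```text
time_s: 28.83
ee_pos: [0.5364, -0.1848, 0.0641]
eef_rot: [-1.571, -0.0, 0.085]
force: [-0.5, -0.4, -0.6]
grip_width: 0.0751
```

>>> send_rows(series="0 0 0 0 0 0 0.6; 0 0 0 0 -2 0 0.6; 0 0 0 0 -4 0 0.6; 0 0 0 0 -6 0 0.6; 0 0 0 0 -9 0 0.6; 0 0 0 0 -12 0 0.6; 0 0 0 0 -15 0 0.6; 0 0 0 0 -18 0 0.6; 0 0 0 0 -20 0 0.6; 0 0 0 0 -20 7 0.6")

```text
time_s: 29.67
ee_pos: [0.5339, -0.1473, 0.2682]
eef_rot: [-1.574, -0.006, 0.081]
force: [-0.6, -0.5, -0.2]
grip_width: 0.0753
```

Run:
```python
from geo import *
T=tool();print(T[:3,3].round(4))
s=camera('scene')[...,::-1];w=camera('wrist')[...,::-1]
hsv=cv2.cvtColor(w,cv2.COLOR_BGR2HSV);m=cv2.inRange(hsv,(100,120,40),(130,255,255))
n,l,st,c=cv2.connectedComponentsWithStats(m)
for i in range(1,n):
    if st[i,4]>200: print(st[i],c[i].round(1),onz('wrist',c[i],.103,T).round(4))
a=cv2.resize(s[140:310,220:440],None,fx=1.8,fy=1.8)
b=cv2.resize(w,(400,300))
cv2.imwrite('pics/end.png',np.hstack([a[:300,:396],b]))
```

```text
[ 0.5339 -0.1473  0.2682]
[257 221  30  33 810] [271.9 237.6] [ 0.5351 -0.1927  0.103 ]
```

View pics/end.png

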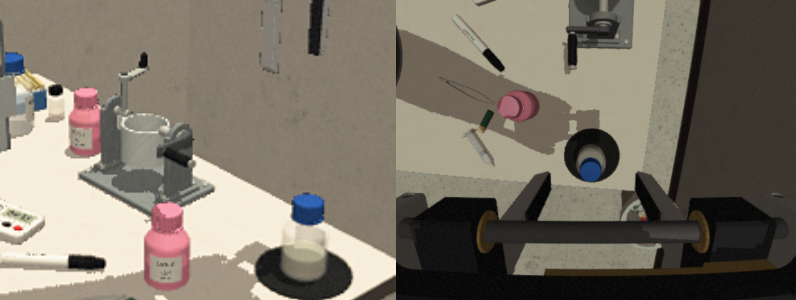

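The bottle stands upright near the mat's centre, with the keeper swung back, the cup upright and empty, and the visible bystanders in place. I hand in.

```bash
python3 -c "
from station import *
print(hand_in())"
```

```text
the job is handed in; nothing more can be done
None
```

The bottle was mixed and now stands upright on the round mat; I handed the job in at about 30 s.

- **Mixing:** I swung the keeper arm over the cap to its stop. Then I cranked the cup half a turn to its stop, with a picture confirming it was upside down. I held it there for about 4 s and cranked it back to the upright stop.
- **Placing:** I swung the keeper clear to about 100°, lifted the bottle by its body and set it on the mat with about 11 N at contact. Then I released it and moved the arm away.
- **Last checks:** The final picture shows the bottle upright and inside the mat's edge, the cup empty and upright, and the keeper away. The other bottles and the one vial in view had not moved. The second vial was last seen in place just before I gripped the bottle.
- **Disagreements:** The cap's measured position came out about 9 mm from the mat centre in y. The arm was still settling and the cap's side was in view, and the margin is about 30 mm. One move had a stray 7° turn while the jaws were around the keeper knob. The next picture showed the keeper still over the cap.

I viewed 11 pictures, one past the budget of 10.

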